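# Sort out the tin that rocks

## Task

One of the three flat fish tins on the worktop has a buckled bottom, so one end of it stands up off the worktop. Press down on that raised end until the tin has rocked right over, to make sure, then put that tin, lying flat on its bottom, into the shallow white tray and let go. Leave the two steady tins where they are.

Things in the scene. Friction and masses are not known exactly. Their poses are not given: they have to be found in the camera images.
- buckled_tin: Bad fish tin, dark blue lid, 63 (x) x 105 (y) x 30 mm high, 0.17 kg. Origin: middle of its underside. A ridge across the middle of the underside along its x, 5 mm proud, props it up: at the start it tilts 6 degrees, its -y end raised about 10 mm, the bottom of its +y end on the worktop. Pressed lightly (under 1 N) at the very end that is raised it rocks over. Any yaw.
- raised_rim (a point): Point on the top rim of the buckled tin in the middle of its raised end: on its own axes x = 0, y = -50 mm, 30 mm above its origin. About 35 mm above the worktop at the start, 24 mm when rocked over.
- tin_a: Steady fish tin with the same dark blue lid, 63 (x) x 105 (y) x 25 mm high, flat bottom, lies level. Origin: middle of its underside, z up.
- tin_b: Steady fish tin, the same as tin_a.
- tray: Shallow white tray with a dark rim, 182 (x) x 212 (y) mm outside, 172 x 202 mm inside, rim 25 mm high, inner floor 4 mm above the worktop; it does not move. Origin: middle of its underside, on the worktop; x and y along its sides, z up.

How it is judged (in metres and radians):
On the way:
1. the buckled tin, within 15 mm of its place on the worktop, is rocked over by the fingers: its raised rim is pressed down below 27 mm (height (world z) of raised_rim below 0.027 m and angle between buckled_tin's own z axis and vertical below 0.3 rad and height (world z) of buckled_tin below 0.008 m and distance of buckled_tin from where it was at the start of the episode below 0.015 m and contact force between the fingers and buckled_tin above 0.05 N), for 0.02 s.
At the end, for the whole second after the job is handed in: The buckled tin lies at rest on its bottom on the floor of the tray (its underside's middle within 70 mm of the tray's middle along x and 80 mm along y, less than 12 mm above the worktop, tilted under 11 degrees); both steady tins lie level (within 8 degrees) within 30 mm of where they were (x of buckled_tin in the frame of tray between -0.07 and 0.07 m and y of buckled_tin in the frame of tray between -0.08 and 0.08 m and z of buckled_tin in the frame of tray below 0.012 m and angle between buckled_tin's own z axis and vertical below 0.2 rad and linear speed of buckled_tin below 0.03 m/s and angle between each of tin_a, tin_b's own z axis and vertical below 0.15 rad and distance of each of tin_a, tin_b from where it was at the start of the episode below 0.03 m); the robot touches nothing.
It fails at once if a steady tin is tipped over (angle between any of tin_a, tin_b's own z axis and vertical above 0.6 rad).
It also fails if it takes over 46 s, if anything falls off the work surface, if the arm or the gripper's body presses on something with over 40 N, if the wrist force passes 120 N, or if a joint passes its speed limit or range.

## Robot

A 6-joint arm with a two-finger parallel gripper is mounted at the origin on a cart in front of the work surface, level with it; the furniture and walls round the work are solid. World frame = base frame: x ahead of the robot, y to its left, z up, the work surface at z = 0. Lengths are in mm, angles in rad, forces in N, time in s.
With the tool pointing down it reaches from about 375 to 925 mm from the base axis. Payload 5.7 kg.
Tool frame: the origin (TCP) lies at the very end of the fingers, on their centre line; the grasp point (between the pads) lies 19 mm behind it; z points along the fingers, y is the line along which they close (so a half turn about z gives the same grasp; the last joint's range is limited). The gripper opens to 88 mm and grips with 3 to 60 N. Pads are 20 mm wide; open, the fingers measure 115 mm over their backs; the gripper's body (75 mm by 178 mm) begins 61 mm behind the grasp point.
Start: joints at [1.02, 0.359, 1.51, -0, 1.272, -0.115], TCP at [253.27, 543.89, 222.623] pointing down, gripper open.
Joint ranges: [-2.97, 2.97], [-1.01, 2.36], [0.21, 2.38], [-0.96, 4.11], [0.2, 2.71], [-2.98, 2.98]. Speed limits (rad/s): [2.39, 2.39, 3.14, 3.14, 3.14, 3.14].

## Interface

Orientations are given as a rotation vector (axis times angle).
In Python, from workcell import r, optics, workorder gives the robot as it stands.
- The arm moves only by the tool jog_arm, never from a script. Its argument "steps" is a list of rows, each an object of numbers: "jaw": the finger opening in mm, from 0 to 87.8; "x", "y", "z": the shift along the tool's x, y, z in mm; "wx", "wy", "wz": the turn, a rotation vector about the tool's x, y, z in rad. In form: [{"jaw": .., "x": .., "y": .., "z": .., "wx": .., "wy": .., "wz": ..}, ...]. A call has 1 to 20 rows; each row is the pose to reach, as a shift and turn from the pose commanded when the call began, along the tool's axes at that moment; what a row does not reach only later rows make up. A row lasts 1/12 s, in which the tool goes at most 41.7 mm and 7.16 degrees, less where a joint would pass 70% of its speed; a pose out of reach is approached as far as the arm can. A call with a gripper value outside its range is refused whole. The fingers move at their own pace and stop on an object; the grip force is fixed at half the most. Time passes only in rows, so rows that repeat a pose let the fingers close. It gives the time, the measured TCP pose, the force, the opening and the grip force at its end, in the units of the state.
- r.get_state(): the state, without advancing time (a new reading comes with each control period).
- optics.read_camera(name): name is "scene" or "top"; returns the picture (400x640x3 uint8, blue, green, red); there is no depth.
- optics.calibration(name): a dict with "camera_matrix" (3x3 intrinsics, pixels), "xyz" and "attitude" of the camera in the world. Camera axes: x right, y up, looking along -z (the intrinsics and any distortion apply to the point x, -y, -z); pixel columns grow to the right and rows downward; lengths in mm; the calibration is good to about 2 mm. A picture is of the moment at which its call begins. calibration takes no time and is no camera call.
- workorder.sign_off(): hands the job in; it is judged then, once.
The state is a dict: "clock": time; "joint_pos": joint angles; "joint_vel": joint speeds; "effort": joint torques, N m; "ee_pos": TCP position; "ee_rot": TCP orientation; "ft_force": force on the tool from outside, world axes, zero at the start; "ft_torque": the same for the moment, N m; "finger_gap": finger opening in mm; "gripper_force": force on a finger pad.
Only numpy, scipy, OpenCV 4.12 (cv2) and the standard library are available. Lean on these libraries where they do the work, as an engineer would, in place of code of your own. Each camera call takes 0.05 s, during which the arm holds its last target. There are 200 camera calls.

## Working session

There is one attempt and no reset: what is moved stays moved. The work goes in short steps, Python scripts to look and compute and a tool call to move; the robot and the scene stay as the last step left them, time stands still between calls to the robot, and variables do not carry over. Pictures are saved under pics/ and viewed, at most 11 in all, crops included, and the job is handed in when it is done.

Besides the shell and the picture viewer there is one more tool, called after ">>>" as name([rows], argument=value, ...), one row to a line, values as JSON. jog_arm: Moves the arm, as the interface text tells. Its arguments: {"type":"object","properties":{"steps":{"type":"array","items":{"type":"object","properties":{"jaw":{"type":"number"},"x":{"type":"number"},"y":{"type":"number"},"z":{"type":"number"},"wx":{"type":"number"},"wy":{"type":"number"},"wz":{"type":"number"}}}}},"required":["steps"]}

```bash
mkdir -p pics; ls
python3 - <<'E'
from workcell import r, optics
import cv2,json
for n in("scene","top"):
    cv2.imwrite(f"pics/{n}0.png",optics.read_camera(n)); print(optics.calibration(n))
print(r.get_state())
E
```

```text
pics
{'camera_matrix': array([[457.69987731,   0.        , 317.55193656],
       [  0.        , 457.69987731, 205.74983584],
       [  0.        ,   0.        ,   1.        ]]), 'xyz': array([-122.84770279, -657.44040865,  638.20898154]), 'attitude': array([ 0.94490273, -0.40504906, -0.69503139])}
{'camera_matrix': array([[450.09134282,   0.        , 317.30979134],
       [  0.        , 450.09134282, 192.88319556],
       [  0.        ,   0.        ,   1.        ]]), 'xyz': array([ 388.96674991,   -2.41488188, 1114.37586464]), 'attitude': array([ 0.07846238, -0.1222302 , -1.56035411])}
{'clock': 0.1, 'joint_pos': array([ 1.01993093e+00,  3.59415951e-01,  1.51135241e+00, -2.95899172e-06,
        1.27250963e+00, -1.15095724e-01]), 'joint_vel': array([ 0.00231565, -0.00167508, -0.00142641, -0.00056563, -0.00158423,
        0.0014384 ]), 'effort': array([-2.86114164e-04, -5.16359425e+01, -2.71405935e+01,  6.77326787e-02,
        2.77275749e-02, -6.24040058e-05]), 'ee_pos': array([252.93042392, 543.37092098, 221.89306393]), 'ee_rot': array([-6.78982183e-01, -3.06677961e+00,  2.50292842e-03]), 'ft_force': array([-0.05071942,  0.12660528,  0.29408483]), 'ft_torque': array([0.02292402, 0.05213952, 0.01717863]), 'gripper_force': 0.0, 'finger_gap': 87.32924273797829}
```

View pics/top0.png

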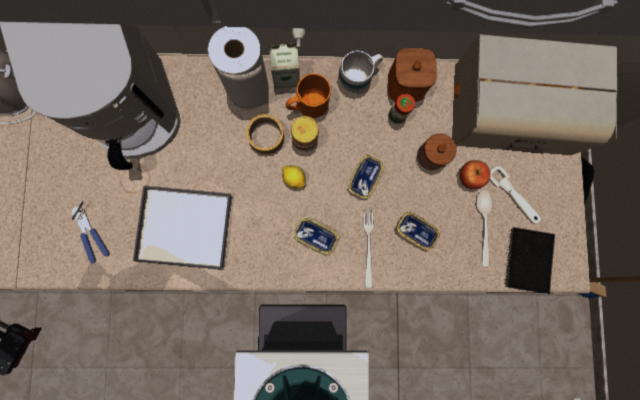

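View pics/scene0.png

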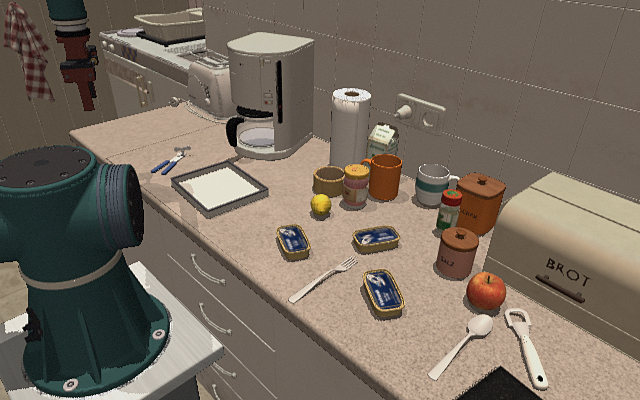

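The top view shows the tins at about (317,236), (366,178) and (418,231), and the tray at (184,228). In the scene view the same tins are at (293,241), (376,238) and (382,292). I'll zoom in and measure.

```bash
cat > h.py <<'E'
import numpy as np, cv2
from scipy.spatial.transform import Rotation as R
from workcell import r, optics
def ray(n,uv):
    c=optics.calibration(n);K=c["camera_matrix"];uv=np.atleast_2d(uv).astype(float)
    d=np.c_[(uv[:,0]-K[0,2])/K[0,0],-(uv[:,1]-K[1,2])/K[1,1],-np.ones(len(uv))]
    return np.array(c["xyz"]),R.from_rotvec(c["attitude"]).apply(d)
def plane(n,uv,z):
    o,d=ray(n,uv); return o+d*((z-o[2])/d[:,2])[:,None]
def tri(u,v):
    o1,d1=ray("scene",u);o2,d2=ray("top",v);d1=d1[0];d2=d2[0]
    s=np.linalg.lstsq(np.c_[d1,-d2],o2-o1,rcond=None)[0]
    a,b=o1+s[0]*d1,o2+s[1]*d2
    return (a+b)/2,np.linalg.norm(a-b)
E
python3 - <<'E'
from h import *
t=cv2.imread("pics/top0.png");s=cv2.imread("pics/scene0.png")
cr=[(s,293,241),(s,376,238),(s,382,292),(t,317,236),(t,366,178),(t,418,231)]
f=lambda i,x,y:cv2.resize(i[y-30:y+30,x-30:x+30],(264,264),interpolation=cv2.INTER_CUBIC)
L=[f(*c) for c in cr]
cv2.imwrite("pics/c0.png",np.vstack([np.hstack(L[:3]),np.hstack(L[3:])]))
for n,im in(("top",t),("scene",s)):
    h=cv2.cvtColor(im,cv2.COLOR_BGR2HSV)
    m=cv2.inRange(h,(100,90,20),(130,255,200))
    m=cv2.morphologyEx(m,cv2.MORPH_CLOSE,np.ones((5,5)))
    for c in cv2.findContours(m,0,2)[0]:
        if cv2.contourArea(c)>120:
            q=cv2.minAreaRect(c);P=plane(n,cv2.boxPoints(q),27)
            print(n,np.round(q[0],1),np.round(q[1],1),P[:,:2].mean(0).round(),np.linalg.norm(np.diff(P,axis=0),axis=1).round())
            e=P[1]-P[0] if np.linalg.norm(P[1]-P[0])>np.linalg.norm(P[2]-P[1]) else P[2]-P[1]
            print(' long axis yaw',np.degrees(np.arctan2(e[1],e[0])).round(1))
w=cv2.inRange(t,(190,180,180),(255,255,255))
w=cv2.inRange(cv2.cvtColor(t,cv2.COLOR_BGR2HSV),(0,0,170),(180,40,255))
w[:, :100]=0;w[:,260:]=0;w[:160]=0;w[290:]=0
c=max(cv2.findContours(w,0,2)[0],key=cv2.contourArea);q=cv2.minAreaRect(c);P=plane("top",cv2.boxPoints(q),4);print("tray",P.round(),P.mean(0),np.linalg.norm(np.diff(P,axis=0),axis=1))
E
```

```text
top [315.8 235.4] [36.7 16.1] [426. -29.] [39. 88. 39.]
 long axis yaw -116.1
top [417.2 230.3] [34.6 16.1] [ 440. -275.] [40. 83. 40.]
 long axis yaw -121.9
top [365.  177.5] [15.7 33.1] [ 568. -149.] [83. 39. 83.]
 long axis yaw -26.4
scene [382.8 290.1] [42.  23.7] [ 440. -279.] [ 58. 111.  51.]
 long axis yaw -122.8
scene [375.6 235.9] [10.7 40.6] [ 567. -157.] [99. 42. 95.]
 long axis yaw -29.3
scene [293.9 239.3] [25.5 19.2] [423. -40.] [52. 91. 47.]
 long axis yaw -116.2
scene [164.2 167.4] [10.4 25.4] [380. 462.] [102.  61.  96.]
 long axis yaw 28.4
tray [[369. 398.   4.]
 [538. 390.   4.]
 [519. 190.   4.]
 [350. 202.   4.]] [444.01314773 295.05391449   4.        ] [168.5641909  200.43558417 168.88070351]
```

View pics/c0.png

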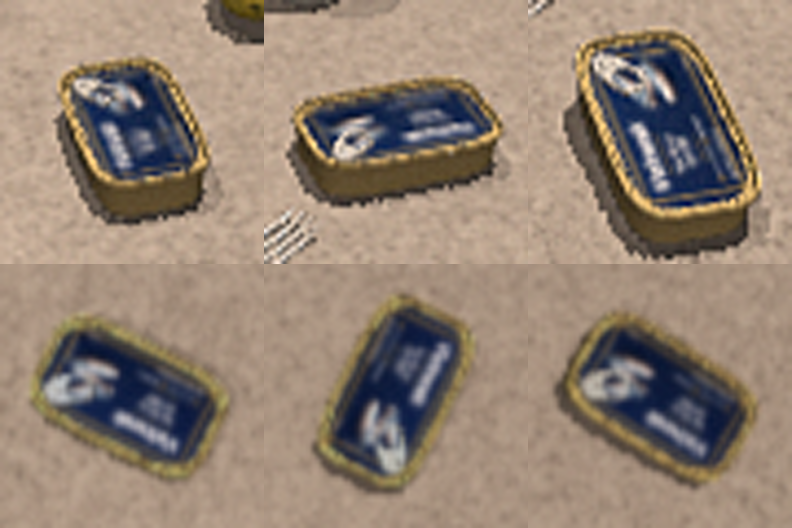

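Run:
```python
from h import *
D={1:((263,211),(287,206),((112,72),(53,93)),((152,175),(205,176))),
2:((346,208),(336,148),((44,133),(98,208)),((228,108),(172,44))),
3:((352,262),(388,201),((104,42),(57,88)),((177,207),(207,181)))}
for k,(os,ot,*E) in D.items():
    for a,b in E:
        p,g=tri(np.array(os)+np.array(a)/4.4,np.array(ot)+np.array(b)/4.4);print(k,p.round(1),round(g,1))
```

```text
1 [447.3   9.9  20.7] 4.4
1 [401.8 -73.4  23.7] 2.7
2 [ 524.8 -133.1   28.1] 2.2
2 [ 620.1 -177.2   20.4] 4.1
3 [ 464.  -237.4   31.4] 6.1
3 [ 413.2 -321.2   22.8] 4.6
```

```bash
cat >> h.py <<'E'
def lids(n,im,seeds):
    """lid quads (blue area hull) near the seed pixels, sorted round, original pixels"""
    out=[];F=6
    for x,y in seeds:
        x0,y0=x-35,y-35
        c=cv2.resize(im[y0:y0+70,x0:x0+70],None,fx=F,fy=F,interpolation=cv2.INTER_CUBIC)
        b=c.astype(int);m=((b[...,0]-b[...,2])>8).astype(np.uint8)*255
        k=max(cv2.findContours(m,0,1)[0],key=cv2.contourArea)
        q=cv2.approxPolyN(k,4,ensure_convex=True).reshape(4,2)
        out.append((q+.5)/F-.5+[x0,y0])
    return out
E
python3 - <<'E'
from h import *
import itertools
t=cv2.imread("pics/top0.png");s=cv2.imread("pics/scene0.png")
T=lids("top",t,[(317,236),(366,178),(418,231)]);S=lids("scene",s,[(293,241),(376,238),(382,292)])
for k in range(3):
    pt=plane("top",T[k],27)[:,:2];ps=plane("scene",S[k],27)[:,:2]
    best=min(itertools.permutations(range(4)),key=lambda p:np.linalg.norm(pt-ps[list(p)],axis=1).sum())
    for i in range(4):
        p,g=tri(S[k][best[i]],T[k][i]);print(k+1,T[k][i].round(1),S[k][best[i]].round(1),p.round(1),round(g,1))
for i,(im,Q) in enumerate(((s,S),(t,T))):
    pass
L=[]
for im,Q in((s,S),(t,T)):
    for q in Q:
        c=q.mean(0).astype(int)-30
        g=cv2.resize(im[c[1]:c[1]+60,c[0]:c[0]+60],(264,264),interpolation=cv2.INTER_CUBIC)
        cv2.polylines(g,[((q-c+.5)*4.4).astype(int)],True,(0,0,255),1);L.append(g)
cv2.imwrite("pics/c1.png",np.vstack([np.hstack(L[:3]),np.hstack(L[3:])]))
E
```

```text
1 [334.2 235.8] [306.6 248.6] [426.6 -75.4  17.7] 2.8
1 [326.9 251.4] [288.8 252.4] [389.1 -58.   17. ] 3.8
1 [294.2 235.9] [277.8 226.9] [425.4  21.4  26.5] 3.2
1 [302.9 218.9] [296.4 226.6] [466.5   1.5  18.2] 1.8
2 [382.4 162.2] [399.2 238.2] [ 608.  -193.7   19.5] 0.8
2 [365.2 197.2] [360.1 245.2] [ 520.4 -150.6   20.5] 0.8
2 [349.8 188.8] [353.8 233.6] [ 541.2 -112.6   22. ] 1.4
2 [365.4 158.9] [389.2 225.2] [ 616.3 -152.5   29.9] 6.2
3 [435.8 232.6] [400.1 303.9] [ 435.9 -323.2   22.2] 3.1
3 [427.1 248.8] [379.1 307.1] [ 397.7 -301.5   24. ] 6.0
3 [397.8 227.8] [365.1 273.1] [ 446.  -227.6   32. ] 1.7
3 [406.9 213.4] [384.8 270.4] [ 480.7 -250.2   33. ] 1.5
```

View pics/c1.png

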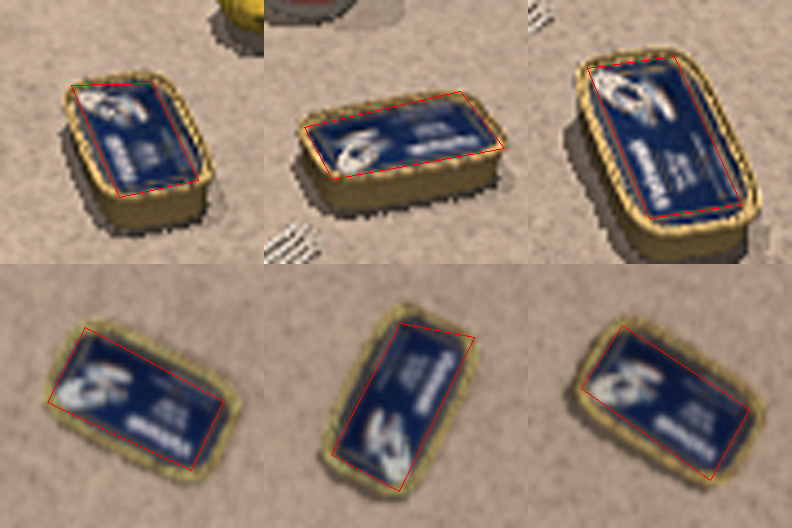

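Tin 3 is the buckled one. Its far-left lid end comes out at z≈32 and the other end at about 23, and its mean height is the largest of the three. The raised end is at about (464,-237), the middle at about (440,-275) and the long axis has a yaw of about 58°.

```bash
cat >> h.py <<'E'
def to(*targets):
    """world (x,y,z,yaw_deg of tool x) -> jog numbers from the present pose; tool kept straight down"""
    s=r.get_state();p0=s["ee_pos"];R0=R.from_rotvec(s["ee_rot"])
    print("t",s["clock"],"pos",p0.round(1),"yaw",np.degrees(np.arctan2(*R0.as_matrix()[[1,0],0])).round(1),"F",s["ft_force"].round(2),"gap",s["finger_gap"].round(1),"q",s["joint_pos"].round(2))
    for x,y,z,yaw in targets:
        a=np.radians(yaw);c,n=np.cos(a),np.sin(a)
        Rt=R.from_matrix([[c,n,0],[n,-c,0],[0,0,-1]])
        print((x,y,z,yaw),R0.inv().apply(np.array([x,y,z])-p0).round(1),(R0.inv()*Rt).as_rotvec().round(3))
E
python3 -c "
from h import *
to((480,150,200,105),(464.4,-236.5,70,58))"
```

```text
Traceback (most recent call last):
  File "h.py", line 29, in to
    print("t",s["clock"],"pos",p0.round(1),"yaw",np.degrees(np.arctan2(*R0.as_matrix()[[1,0],0])).round(1),"F",s["ft_force"].round(2),"gap",s["finger_gap"].round(1),"q",s["joint_pos"].round(2))
                                                                                                                                            ^^^^^^^^^^^^^^^^^^^^^
AttributeError: 'float' object has no attribute 'round'
```

```bash
sed -i 's/s\["finger_gap"\].round(1)/round(s["finger_gap"],1)/' h.py
python3 -c "
from h import *
to((480,150,200,105),(464.4,-236.5,70,58))"
```

```text
t 0.1 pos [252.9 543.4 221.9] yaw 155.0 F [-0.05  0.13  0.29] gap 87.3 q [ 1.02  0.36  1.51 -0.    1.27 -0.12]
(480, 150, 200, 105) [-371.9 -260.7   22.3] [-0.002  0.001  0.873]
(464.4, -236.5, 70, 58) [-520.9 -617.5  152.8] [-1.000e-03  1.000e-03  1.694e+00]
```

>>> jog_arm([
  {"jaw":0,"x":-372,"y":-261,"z":22,"wz":0.873},
  {"jaw":0,"x":-372,"y":-261,"z":22,"wz":0.873},
  {"jaw":0,"x":-372,"y":-261,"z":22,"wz":0.873},
  {"jaw":0,"x":-372,"y":-261,"z":22,"wz":0.873},
  {"jaw":0,"x":-372,"y":-261,"z":22,"wz":0.873},
  {"jaw":0,"x":-372,"y":-261,"z":22,"wz":0.873},
  {"jaw":0,"x":-372,"y":-261,"z":22,"wz":0.873},
  {"jaw":0,"x":-372,"y":-261,"z":22,"wz":0.873},
  {"jaw":0,"x":-372,"y":-261,"z":22,"wz":0.873},
  {"jaw":0,"x":-372,"y":-261,"z":22,"wz":0.873},
  {"jaw":0,"x":-521,"y":-617,"z":153,"wz":1.694},
  {"jaw":0,"x":-521,"y":-617,"z":153,"wz":1.694},
  {"jaw":0,"x":-521,"y":-617,"z":153,"wz":1.694},
  {"jaw":0,"x":-521,"y":-617,"z":153,"wz":1.694},
  {"jaw":0,"x":-521,"y":-617,"z":153,"wz":1.694},
  {"jaw":0,"x":-521,"y":-617,"z":153,"wz":1.694},
  {"jaw":0,"x":-521,"y":-617,"z":153,"wz":1.694},
  {"jaw":0,"x":-521,"y":-617,"z":153,"wz":1.694},
  {"jaw":0,"x":-521,"y":-617,"z":153,"wz":1.694},
  {"jaw":0,"x":-521,"y":-617,"z":153,"wz":1.694},
])

```text
invalid input
```

Run:
```python
from h import *
s=optics.read_camera("scene")
cv2.imwrite("pics/s1.png",cv2.resize(s[170:350,270:510],(800,600)))
to((464.4,-236.5,45,58))
```

```text
t 0.15 pos [253.  543.5 222. ] yaw 155.0 F [ 0.18 -0.05  0.06] gap 87.7 q [ 1.02  0.36  1.51 -0.    1.27 -0.12]
(464.4, -236.5, 45, 58) [-520.9 -617.6  177.8] [-1.000e-03  1.000e-03  1.694e+00]
```

View pics/s1.png

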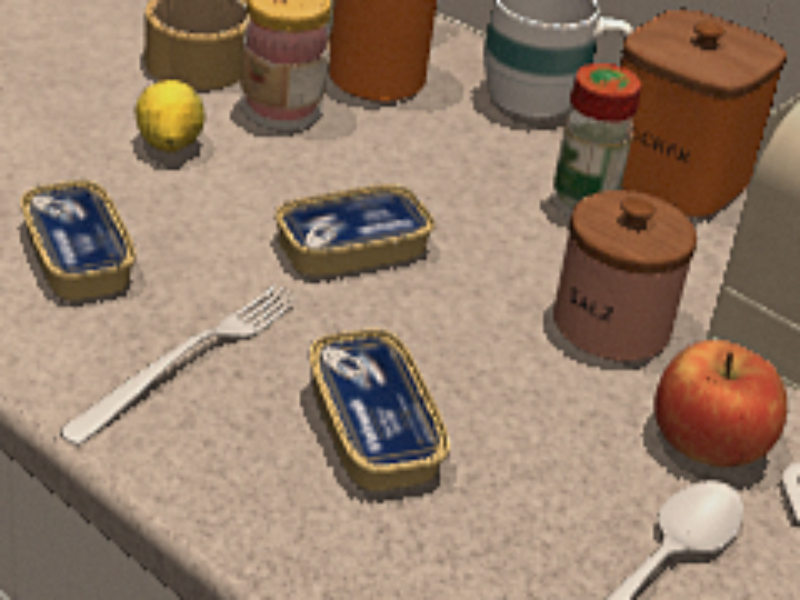

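The call was refused as invalid, so the arm hasn't moved and the picture only shows the untouched tins. I'll try a single row with every key given.

>>> jog_arm([
  {"jaw":0,"x":-40,"y":-25,"z":2,"wx":0,"wy":0,"wz":0.1},
])

```text
clock: 0.23
ee_pos: [273.8, 513.4, 220.9]
ee_rot: [-0.824, -3.03, -0.006]
ft_force: [1.0, 0.5, 1.1]
finger_gap: 83.7
gripper_force: 0.0
```

All keys are needed in each row.

>>> jog_arm([
  {"jaw":0,"x":0,"y":0,"z":0,"wx":0,"wy":0,"wz":0},
  {"jaw":0,"x":0,"y":0,"z":0,"wx":0,"wy":0,"wz":0},
])

```text
clock: 0.4
ee_pos: [276.4, 507.6, 220.5]
ee_rot: [-0.834, -3.029, 0.002]
ft_force: [-0.2, 0.2, -1.6]
finger_gap: 71.3
gripper_force: 0.0
```

```bash
python3 -c "
from h import *
to((480,150,200,105),(464.4,-236.5,70,58))"
```

```text
t 0.4 pos [276.4 507.6 220.5] yaw 149.2 F [-0.24  0.25 -1.56] gap 71.3 q [ 0.95  0.33  1.56 -0.    1.25 -0.08]
(480, 150, 200, 105) [-357.9 -202.9   20.8] [-0.001  0.001  0.771]
(464.4, -236.5, 70, 58) [-542.4 -542.6  151.3] [-1.000e-03  1.000e-03  1.592e+00]
```

>>> jog_arm([
  {"jaw":0,"x":-358,"y":-203,"z":21,"wx":0,"wy":0,"wz":0.77},
  {"jaw":0,"x":-358,"y":-203,"z":21,"wx":0,"wy":0,"wz":0.77},
  {"jaw":0,"x":-358,"y":-203,"z":21,"wx":0,"wy":0,"wz":0.77},
  {"jaw":0,"x":-358,"y":-203,"z":21,"wx":0,"wy":0,"wz":0.77},
  {"jaw":0,"x":-358,"y":-203,"z":21,"wx":0,"wy":0,"wz":0.77},
  {"jaw":0,"x":-358,"y":-203,"z":21,"wx":0,"wy":0,"wz":0.77},
  {"jaw":0,"x":-358,"y":-203,"z":21,"wx":0,"wy":0,"wz":0.77},
  {"jaw":0,"x":-358,"y":-203,"z":21,"wx":0,"wy":0,"wz":0.77},
  {"jaw":0,"x":-542,"y":-543,"z":151,"wx":0,"wy":0,"wz":1.592},
  {"jaw":0,"x":-542,"y":-543,"z":151,"wx":0,"wy":0,"wz":1.592},
  {"jaw":0,"x":-542,"y":-543,"z":151,"wx":0,"wy":0,"wz":1.592},
  {"jaw":0,"x":-542,"y":-543,"z":151,"wx":0,"wy":0,"wz":1.592},
  {"jaw":0,"x":-542,"y":-543,"z":151,"wx":0,"wy":0,"wz":1.592},
  {"jaw":0,"x":-542,"y":-543,"z":151,"wx":0,"wy":0,"wz":1.592},
  {"jaw":0,"x":-542,"y":-543,"z":151,"wx":0,"wy":0,"wz":1.592},
  {"jaw":0,"x":-542,"y":-543,"z":151,"wx":0,"wy":0,"wz":1.592},
  {"jaw":0,"x":-542,"y":-543,"z":151,"wx":0,"wy":0,"wz":1.592},
  {"jaw":0,"x":-542,"y":-543,"z":151,"wx":0,"wy":0,"wz":1.592},
  {"jaw":0,"x":-542,"y":-543,"z":151,"wx":0,"wy":0,"wz":1.592},
  {"jaw":0,"x":-542,"y":-543,"z":151,"wx":0,"wy":0,"wz":1.592},
])

```text
clock: 2.07
ee_pos: [466.1, -239.4, 68.9]
ee_rot: [2.745, 1.522, 0.001]
ft_force: [1.4, -0.7, -0.4]
finger_gap: 0.4
gripper_force: 0.0
```

>>> jog_arm([
  {"jaw":0,"x":0,"y":0,"z":0,"wx":0,"wy":0,"wz":0},
  {"jaw":0,"x":0,"y":0,"z":0,"wx":0,"wy":0,"wz":0},
])

```text
clock: 2.23
ee_pos: [464.8, -234.5, 69.6]
ee_rot: [-2.747, -1.523, 0.0]
ft_force: [0.3, 0.4, -0.5]
finger_gap: 0.6
gripper_force: 0.0
```

Run:
```python
from h import *
s=optics.read_camera("scene")
cv2.imwrite("pics/s2.png",cv2.resize(s[170:350,270:510],(800,600)))
to((464.4,-236.5,45,58),(464.4,-236.5,23,58))
```

```text
t 2.2833 pos [ 464.6 -233.4   69.8] yaw 58.1 F [-0.34 -0.8   0.59] gap 0.4 q [-0.6   0.44  1.84  0.    0.86 -0.04]
(464.4, -236.5, 45, 58) [-2.7  1.5 24.8] [-0.001 -0.001  0.001]
(464.4, -236.5, 23, 58) [-2.7  1.5 46.8] [-0.001 -0.001  0.001]
```

View pics/s2.png

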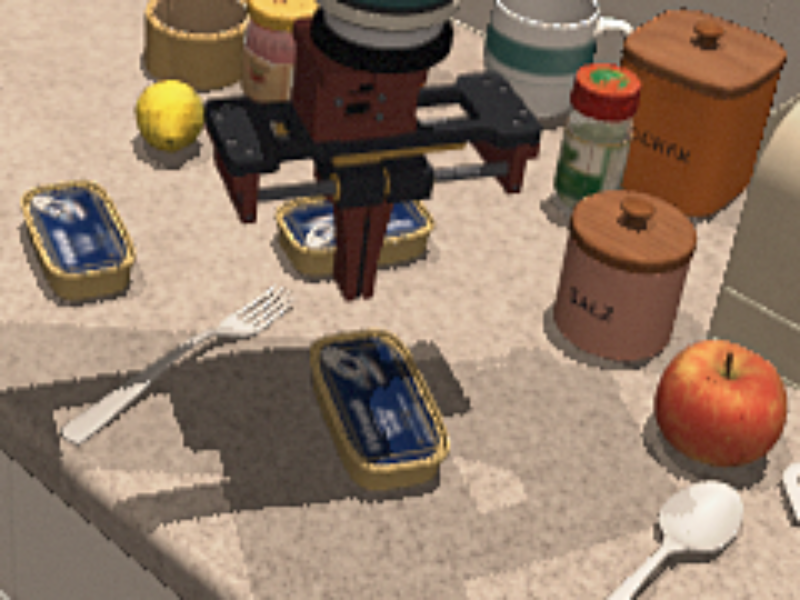

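The fingertips at (358,297) in the crop are over the raised far end. I'll press down slowly.

>>> jog_arm([
  {"jaw":0,"x":-4,"y":1,"z":15,"wx":0,"wy":0,"wz":0},
  {"jaw":0,"x":-4,"y":1,"z":26,"wx":0,"wy":0,"wz":0},
  {"jaw":0,"x":-4,"y":1,"z":30,"wx":0,"wy":0,"wz":0},
  {"jaw":0,"x":-4,"y":1,"z":33,"wx":0,"wy":0,"wz":0},
  {"jaw":0,"x":-4,"y":1,"z":36,"wx":0,"wy":0,"wz":0},
  {"jaw":0,"x":-4,"y":1,"z":38,"wx":0,"wy":0,"wz":0},
  {"jaw":0,"x":-4,"y":1,"z":40,"wx":0,"wy":0,"wz":0},
  {"jaw":0,"x":-4,"y":1,"z":42,"wx":0,"wy":0,"wz":0},
  {"jaw":0,"x":-4,"y":1,"z":43,"wx":0,"wy":0,"wz":0},
  {"jaw":0,"x":-4,"y":1,"z":43,"wx":0,"wy":0,"wz":0},
  {"jaw":0,"x":-4,"y":1,"z":43,"wx":0,"wy":0,"wz":0},
])

```text
clock: 3.2
ee_pos: [463.5, -238.6, 26.9]
ee_rot: [2.747, 1.525, -0.0]
ft_force: [-0.6, -0.0, -0.1]
finger_gap: 0.6
gripper_force: 0.0
```

>>> jog_arm([
  {"jaw":0,"x":0,"y":0,"z":1,"wx":0,"wy":0,"wz":0},
  {"jaw":0,"x":0,"y":0,"z":2,"wx":0,"wy":0,"wz":0},
  {"jaw":0,"x":0,"y":0,"z":3,"wx":0,"wy":0,"wz":0},
  {"jaw":0,"x":0,"y":0,"z":3,"wx":0,"wy":0,"wz":0},
  {"jaw":0,"x":0,"y":0,"z":3,"wx":0,"wy":0,"wz":0},
])

```text
clock: 3.62
ee_pos: [463.8, -238.8, 25.8]
ee_rot: [2.746, 1.525, 0.001]
ft_force: [-3.4, 3.3, 21.9]
finger_gap: 0.4
gripper_force: 11.0
```

Run:
```python
from h import *
s=optics.read_camera("scene")
cv2.imwrite("pics/s3.png",cv2.resize(s[240:330,330:450],(800,600)))
to()
```

```text
t 3.6667 pos [ 463.8 -238.8   25.8] yaw 58.1 F [-3.7   2.87 22.29] gap 0.6 q [-0.61  0.51  1.87 -0.    0.76 -0.05]
```

View pics/s3.png

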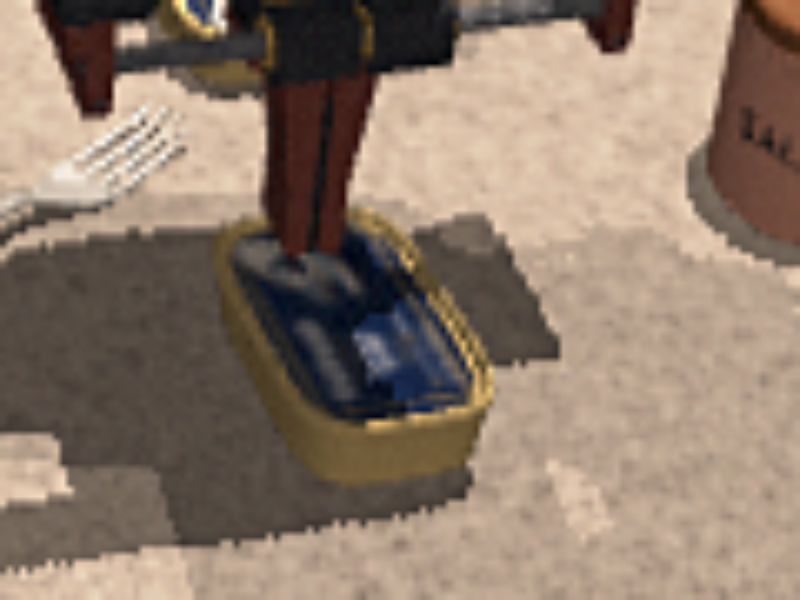

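The tin has rocked over: its near end at (440,480) is now lifted with a shadow below it, with contact at 25.8 mm and 22 N. Next I'll lift, open, move to the middle and grasp.

>>> jog_arm([
  {"jaw":0,"x":0,"y":0,"z":-25,"wx":0,"wy":0,"wz":0},
  {"jaw":87,"x":0,"y":0,"z":-55,"wx":0,"wy":0,"wz":0},
  {"jaw":87,"x":-22,"y":0,"z":-55,"wx":0,"wy":0,"wz":0},
  {"jaw":87,"x":-44,"y":0,"z":-55,"wx":0,"wy":0,"wz":0},
  {"jaw":87,"x":-44,"y":0,"z":-55,"wx":0,"wy":0,"wz":0},
  {"jaw":87,"x":-44,"y":0,"z":-55,"wx":0,"wy":0,"wz":0},
  {"jaw":87,"x":-44,"y":0,"z":-55,"wx":0,"wy":0,"wz":0},
  {"jaw":87,"x":-44,"y":0,"z":-55,"wx":0,"wy":0,"wz":0},
  {"jaw":87,"x":-44,"y":0,"z":-55,"wx":0,"wy":0,"wz":0},
  {"jaw":87,"x":-44,"y":0,"z":-55,"wx":0,"wy":0,"wz":0},
  {"jaw":87,"x":-44,"y":0,"z":-55,"wx":0,"wy":0,"wz":0},
])

```text
clock: 4.58
ee_pos: [440.4, -275.4, 78.7]
ee_rot: [-2.746, -1.526, 0.0]
ft_force: [-1.2, 0.2, 0.4]
finger_gap: 63.6
gripper_force: 0.0
```

Run:
```python
from h import *
s=optics.read_camera("scene")
cv2.imwrite("pics/s4.png",cv2.resize(s[220:340,310:470],(800,600)))
to((440,-275.5,7,58))
```

```text
t 4.6333 pos [ 440.4 -275.5   78.8] yaw 58.1 F [-0.14  0.3  -0.93] gap 67.8 q [-0.69  0.43  1.84 -0.    0.88 -0.14]
(440, -275.5, 7, 58) [-0.2 -0.3 71.8] [-0.     0.     0.002]
```

View pics/s4.png

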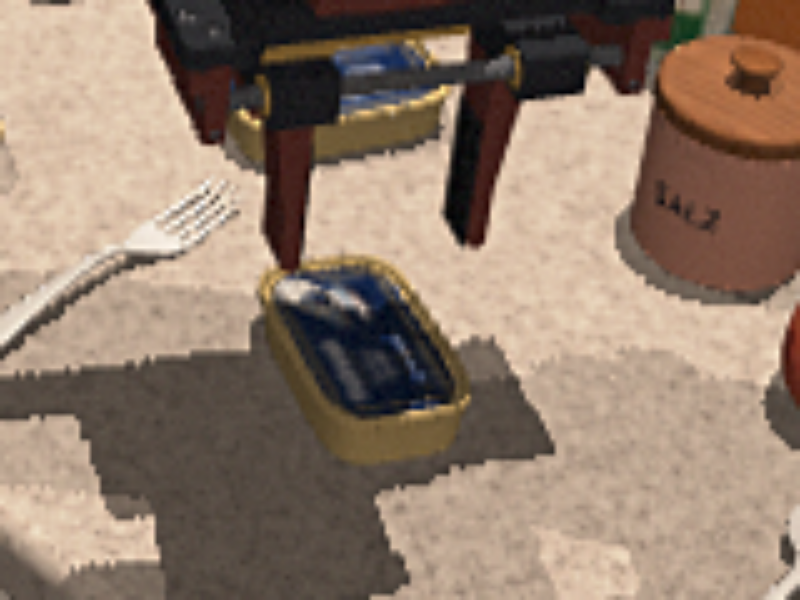

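The tin sits between the lines of the fingers at about (365,340) in the crop. I'll finish opening, descend and close.

>>> jog_arm([
  {"jaw":87,"x":0,"y":0,"z":0,"wx":0,"wy":0,"wz":0},
  {"jaw":87,"x":0,"y":0,"z":10,"wx":0,"wy":0,"wz":0},
  {"jaw":87,"x":0,"y":0,"z":20,"wx":0,"wy":0,"wz":0},
  {"jaw":87,"x":0,"y":0,"z":30,"wx":0,"wy":0,"wz":0},
  {"jaw":87,"x":0,"y":0,"z":40,"wx":0,"wy":0,"wz":0},
  {"jaw":87,"x":0,"y":0,"z":50,"wx":0,"wy":0,"wz":0},
  {"jaw":87,"x":0,"y":0,"z":60,"wx":0,"wy":0,"wz":0},
  {"jaw":87,"x":0,"y":0,"z":71,"wx":0,"wy":0,"wz":0},
  {"jaw":87,"x":0,"y":0,"z":71,"wx":0,"wy":0,"wz":0},
  {"jaw":87,"x":0,"y":0,"z":71,"wx":0,"wy":0,"wz":0},
  {"jaw":50,"x":0,"y":0,"z":71,"wx":0,"wy":0,"wz":0},
  {"jaw":50,"x":0,"y":0,"z":71,"wx":0,"wy":0,"wz":0},
  {"jaw":50,"x":0,"y":0,"z":71,"wx":0,"wy":0,"wz":0},
  {"jaw":50,"x":0,"y":0,"z":71,"wx":0,"wy":0,"wz":0},
  {"jaw":50,"x":0,"y":0,"z":71,"wx":0,"wy":0,"wz":0},
  {"jaw":50,"x":0,"y":0,"z":71,"wx":0,"wy":0,"wz":0},
  {"jaw":50,"x":0,"y":0,"z":71,"wx":0,"wy":0,"wz":0},
  {"jaw":50,"x":0,"y":0,"z":71,"wx":0,"wy":0,"wz":0},
])

```text
clock: 6.13
ee_pos: [440.7, -276.3, 8.3]
ee_rot: [2.746, 1.525, 0.0]
ft_force: [0.3, -0.6, 6.2]
finger_gap: 59.5
gripper_force: 30.0
```

>>> jog_arm([
  {"jaw":50,"x":0,"y":0,"z":-30,"wx":0,"wy":0,"wz":0},
  {"jaw":50,"x":0,"y":0,"z":-60,"wx":0,"wy":0,"wz":0},
  {"jaw":50,"x":0,"y":0,"z":-100,"wx":0,"wy":0,"wz":0},
  {"jaw":50,"x":0,"y":0,"z":-120,"wx":0,"wy":0,"wz":0},
  {"jaw":50,"x":0,"y":0,"z":-120,"wx":0,"wy":0,"wz":0},
  {"jaw":50,"x":0,"y":0,"z":-120,"wx":0,"wy":0,"wz":0},
])

```text
clock: 6.63
ee_pos: [440.6, -276.1, 128.6]
ee_rot: [2.745, 1.524, 0.001]
ft_force: [-0.0, 0.3, -2.0]
finger_gap: 59.5
gripper_force: 30.0
```

Run:
```python
from h import *
s=optics.read_camera("scene")
cv2.imwrite("pics/s5.png",cv2.resize(s[160:340,250:490],(800,600)))
to((490,0,128,72),(444,295,110,86),(444,295,60,86))
```

```text
t 6.6833 pos [ 439.6 -275.4  127.3] yaw 58.1 F [-0.53  0.14 -2.  ] gap 59.4 q [-0.69  0.36  1.79 -0.    0.99 -0.14]
(490, 0, 128, 72) [ 260.4 -102.8   -0.6] [-0.001 -0.    -0.243]
(444, 295, 110, 86) [ 486.5 -297.7   17.6] [-0.001 -0.    -0.487]
(444, 295, 60, 86) [ 486.5 -297.7   67.6] [-0.001 -0.    -0.487]
```

View pics/s5.png

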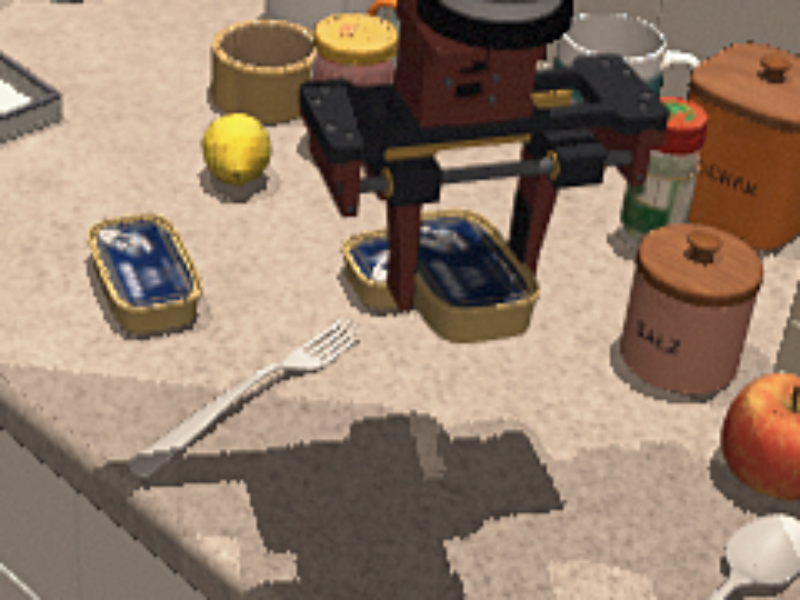

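The tin is held in the gripper at (470,270) in the crop, and the other tins haven't moved. I'll carry it to the tray.

>>> jog_arm([
  {"jaw":50,"x":130,"y":-51,"z":0,"wx":0,"wy":0,"wz":-0.12},
  {"jaw":50,"x":260,"y":-103,"z":0,"wx":0,"wy":0,"wz":-0.24},
  {"jaw":50,"x":260,"y":-103,"z":0,"wx":0,"wy":0,"wz":-0.24},
  {"jaw":50,"x":260,"y":-103,"z":0,"wx":0,"wy":0,"wz":-0.24},
  {"jaw":50,"x":260,"y":-103,"z":0,"wx":0,"wy":0,"wz":-0.24},
  {"jaw":50,"x":260,"y":-103,"z":0,"wx":0,"wy":0,"wz":-0.24},
  {"jaw":50,"x":260,"y":-103,"z":0,"wx":0,"wy":0,"wz":-0.24},
  {"jaw":50,"x":486,"y":-298,"z":18,"wx":0,"wy":0,"wz":-0.487},
  {"jaw":50,"x":486,"y":-298,"z":18,"wx":0,"wy":0,"wz":-0.487},
  {"jaw":50,"x":486,"y":-298,"z":18,"wx":0,"wy":0,"wz":-0.487},
  {"jaw":50,"x":486,"y":-298,"z":18,"wx":0,"wy":0,"wz":-0.487},
  {"jaw":50,"x":486,"y":-298,"z":18,"wx":0,"wy":0,"wz":-0.487},
  {"jaw":50,"x":486,"y":-298,"z":18,"wx":0,"wy":0,"wz":-0.487},
  {"jaw":50,"x":486,"y":-298,"z":18,"wx":0,"wy":0,"wz":-0.487},
  {"jaw":50,"x":486,"y":-298,"z":18,"wx":0,"wy":0,"wz":-0.487},
  {"jaw":50,"x":486,"y":-298,"z":68,"wx":0,"wy":0,"wz":-0.487},
  {"jaw":50,"x":486,"y":-298,"z":68,"wx":0,"wy":0,"wz":-0.487},
  {"jaw":50,"x":486,"y":-298,"z":68,"wx":0,"wy":0,"wz":-0.487},
  {"jaw":50,"x":486,"y":-298,"z":68,"wx":0,"wy":0,"wz":-0.487},
  {"jaw":50,"x":486,"y":-298,"z":68,"wx":0,"wy":0,"wz":-0.487},
])

```text
clock: 8.35
ee_pos: [444.5, 293.4, 60.2]
ee_rot: [-2.299, -2.141, 0.001]
ft_force: [0.9, 0.3, -1.3]
finger_gap: 59.5
gripper_force: 30.0
```

Run:
```python
from h import *
s=optics.read_camera("scene")
cv2.imwrite("pics/s6.png",cv2.resize(s[100:280,120:360],(800,600)))
to((444,295,13,86))
```

```text
t 8.4 pos [445.1 293.7  60.7] yaw 85.9 F [-0.25  0.47 -2.17] gap 59.8 q [ 0.45  0.47  1.82 -0.    0.85  0.53]
(444, 295, 13, 86) [ 1.2 -1.2 47.7] [ 0.001 -0.    -0.001]
```

View pics/s6.png

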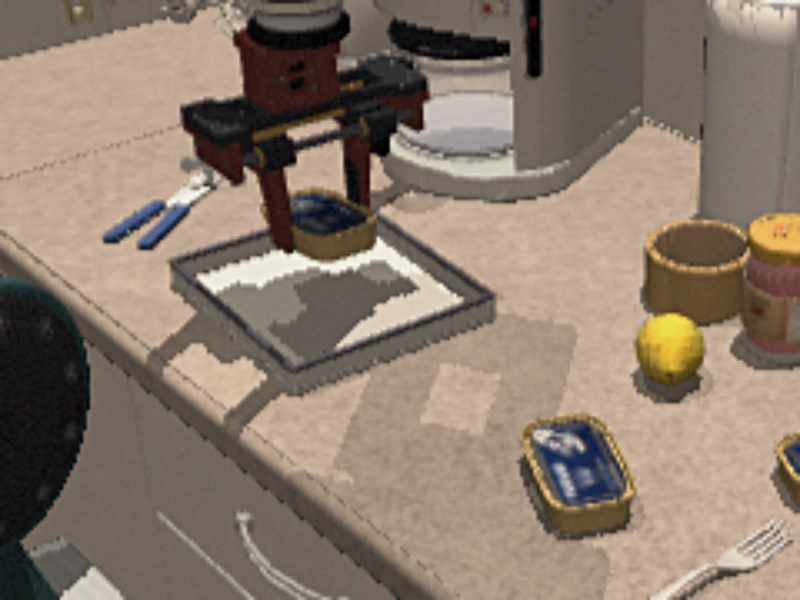

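The tin is at (330,220) in the crop, level and over the middle of the tray. I'll lower it, release and retreat.

>>> jog_arm([
  {"jaw":50,"x":0,"y":0,"z":15,"wx":0,"wy":0,"wz":0},
  {"jaw":50,"x":0,"y":0,"z":30,"wx":0,"wy":0,"wz":0},
  {"jaw":50,"x":0,"y":0,"z":38,"wx":0,"wy":0,"wz":0},
  {"jaw":50,"x":0,"y":0,"z":43,"wx":0,"wy":0,"wz":0},
  {"jaw":50,"x":0,"y":0,"z":47,"wx":0,"wy":0,"wz":0},
  {"jaw":50,"x":0,"y":0,"z":47,"wx":0,"wy":0,"wz":0},
  {"jaw":50,"x":0,"y":0,"z":47,"wx":0,"wy":0,"wz":0},
  {"jaw":50,"x":0,"y":0,"z":47,"wx":0,"wy":0,"wz":0},
])

```text
clock: 9.07
ee_pos: [444.7, 294.4, 13.4]
ee_rot: [2.298, 2.142, 0.001]
ft_force: [0.2, 0.3, -0.7]
finger_gap: 59.4
gripper_force: 30.0
```

>>> jog_arm([
  {"jaw":84,"x":0,"y":0,"z":0,"wx":0,"wy":0,"wz":0},
  {"jaw":84,"x":0,"y":0,"z":0,"wx":0,"wy":0,"wz":0},
  {"jaw":84,"x":0,"y":0,"z":0,"wx":0,"wy":0,"wz":0},
  {"jaw":84,"x":0,"y":0,"z":0,"wx":0,"wy":0,"wz":0},
  {"jaw":84,"x":0,"y":0,"z":0,"wx":0,"wy":0,"wz":0},
  {"jaw":84,"x":0,"y":0,"z":0,"wx":0,"wy":0,"wz":0},
  {"jaw":84,"x":0,"y":0,"z":-15,"wx":0,"wy":0,"wz":0},
  {"jaw":84,"x":0,"y":0,"z":-40,"wx":0,"wy":0,"wz":0},
  {"jaw":84,"x":0,"y":0,"z":-75,"wx":0,"wy":0,"wz":0},
  {"jaw":84,"x":0,"y":0,"z":-110,"wx":0,"wy":0,"wz":0},
  {"jaw":84,"x":0,"y":0,"z":-140,"wx":0,"wy":0,"wz":0},
  {"jaw":84,"x":0,"y":0,"z":-140,"wx":0,"wy":0,"wz":0},
  {"jaw":84,"x":0,"y":0,"z":-140,"wx":0,"wy":0,"wz":0},
  {"jaw":84,"x":0,"y":0,"z":-140,"wx":0,"wy":0,"wz":0},
])

```text
clock: 10.23
ee_pos: [443.7, 293.9, 152.4]
ee_rot: [-2.298, -2.142, 0.001]
ft_force: [0.5, 1.0, -1.0]
finger_gap: 83.7
gripper_force: 0.0
```

Run:
```python
from h import *
s=optics.read_camera("scene")
cv2.imwrite("pics/s7.png",cv2.resize(s[130:310,160:400],(800,600)))
to()
```

```text
t 10.2833 pos [443.2 293.7 151.7] yaw 86.0 F [-0.14 -0.69  0.5 ] gap 83.9 q [ 0.46  0.34  1.74 -0.    1.06  0.53]
```

View pics/s7.png

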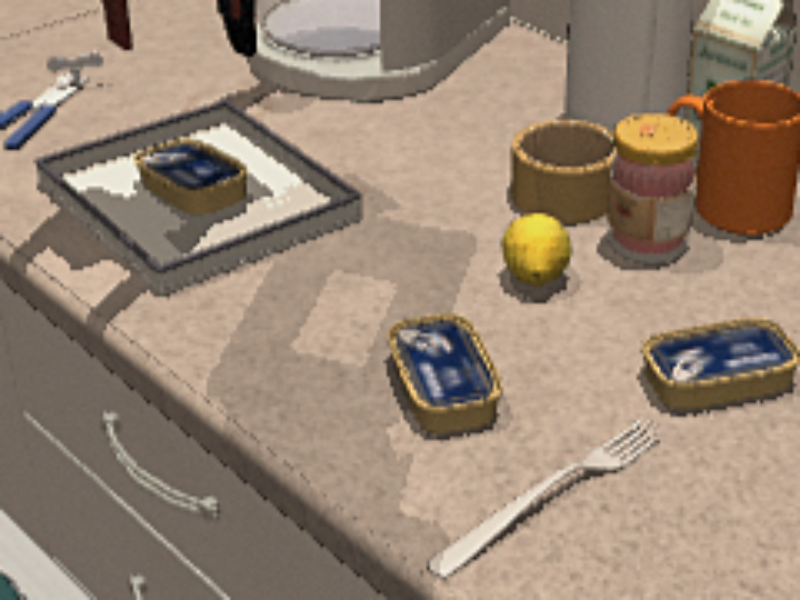

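The tin lies flat in the middle of the tray at (190,175) in the crop, the steady tins are where they were and the gripper is clear. I'm handing the job in.

```bash
python3 -c "
from workcell import workorder
print(workorder.sign_off())"
```

```text
the job is handed in; nothing more can be done
None
```

I pressed the buckled tin's raised end down until it rocked over, then set it on its bottom in the middle of the tray and let go. The two steady tins were not touched. The job is handed in, at about 10 s on the robot's clock; no verdict came back.

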